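# Slide the lunchbox between steamer and colander

### The arm

A 6-joint arm with a two-finger parallel gripper is mounted at the origin on the work surface. World frame = base frame: x ahead of the robot, y to its left, z up, the work surface at z = 0. Lengths are in mm, angles in rad, forces in N, time in s.
With the tool pointing down it reaches from about 350 to 775 mm from the base axis. Payload 7.3 kg.
Tool frame: the origin (TCP) lies at the very end of the fingers, on their centre line; the grasp point (between the pads) lies 19 mm behind it (bot.grip_point_offset is the distance from the TCP to the grasp point, in mm); z points along the fingers, y is the line along which they close (so a half turn about z gives the same grasp; the last joint's range is limited). The gripper opens to 92 mm and grips with 3 to 60 N. Pads are 19 mm wide; open, the fingers measure 130 mm over their backs; the gripper's body (75 mm by 190 mm) begins 47 mm behind the grasp point.
Start: joints at [-1.314, 0.342, 1.524, -0, 1.275, -0.146], TCP at [205.821, -482.993, 226.741] pointing down, gripper open.
Joint ranges: [-2.53, 2.53], [-0.77, 2.02], [0.04, 2.7], [-1, 4.14], [0.28, 2.66], [-3.11, 3.11]. Speed limits (rad/s): [2.57, 2.57, 3.14, 3.14, 3.14, 3.14].

### API

Orientations are given as [roll, pitch, yaw] about the fixed x, y, z axes, in that order (R = Rz(yaw) Ry(pitch) Rx(roll)).
In Python, from plant import bot gives the robot as it stands. The module is installed in compiled form; this text tells all that it offers.
- The arm moves only by the shell command python3 -m jog 'ROWS' [OPENING]. ROWS is JSON, a list of rows, each a list of 6 numbers: the shift along the tool's x, y, z in mm, then the turn, a rotation vector about the tool's x, y, z in rad. In form: [[dx, dy, dz, rx, ry, rz], ...]. A call has 1 to 12 rows; each row shifts and turns the commanded pose from where the row before left it, along the tool's axes as they then stand; what a row does not reach is not made up. A row lasts 1/10 s, in which the tool goes at most 50 mm and 8.59 degrees, less where a joint would pass 70% of its speed; a pose out of reach is approached as far as the arm can. A call with a gripper value outside its range is refused whole. OPENING is the opening in per cent of the stroke, from 0 (shut) to 100 (fully open), set as the call begins (- or left out, the last holds). The fingers move at their own pace and stop on an object; the grip force is fixed at half the most. Time passes only in rows, so rows that do not move let the fingers close. It gives the time, the measured TCP pose, the force, the opening and the grip force at its end, in the units of the state.
- bot.get_obs(): the state, without advancing time (a new reading comes with each control period).
- bot.capture(name): name is "scene" or "top"; returns the picture (384x512x3 uint8, red, green, blue); there is no depth.
- bot.camera_model(name): a dict with "fx", "fy", "cx", "cy" (pixels), "dist_coeffs" ([k1, k2, p1, p2, k3] as OpenCV has them; the pictures are not rectified), "position" and "orientation" of the camera in the world. Camera axes: x right, y down, z forward; pixel columns grow to the right and rows downward; lengths in mm; the calibration is good to about 2 mm. A picture is of the moment at which its call begins. camera_model takes no time and is no camera call.
- bot.close_job(): hands the job in; it is judged then, once.
Trained networks look in the newest picture that a camera, given by its name, has taken for a name from the list of things; names that differ only in an ending like _2 or _b are one class to them, and where a whole thing is asked for, a point or a joint stands for the part that bears it (a point fixed in the world has none). Each returns a list of dicts, best first, with "p" (0 to 1); they miss things now and then, are a little off and sometimes report something else, mostly with a low value. They report only what shows in the picture. A call takes as long as a camera call. They do not tell look-alikes from the thing itself.
- bot.outline_of(target, camera): "mask" (384x512 bool, what is visible of it) and "pixel" ([column, row] in pixels, amid what is visible of it).
The state is a dict: "time": time; "joint_positions": joint angles; "dq": joint speeds; "tau": joint torques, N m; "tool_pos": TCP position; "tcp_rot": TCP orientation; "contact_force": force on the tool from outside, world axes, zero at the start; "moment": the same for the moment, N m; "grip_width": finger opening in mm; "finger_force": force on a finger pad.
Only numpy, scipy, OpenCV 4.12 (cv2) and the standard library are available. Lean on these libraries where they do the work, as an engineer would, in place of code of your own. Each camera call takes 0.05 s, during which the arm holds its last target. There are 200 camera calls.

### The job

The washed blue lunchbox stands on the grey mat. Push it along the shelf top, without gripping, lifting or tipping it, lengthwise through the narrow gap between the bamboo steamer and the upturned colander, and leave it standing wholly on the cork mat on the other side, lengthwise on the mat. Do not shove hard against the steamer or the colander, leave the other kitchenware where it is, and finish clear of everything.

Things in the scene. Friction and masses are not known exactly. Their poses are not given: they have to be found in the camera images.
- lunchbox: Blue plastic lunchbox of two stacked tiers with a lid, a plain upright block 90 mm (own x) by 130 mm (own y, its length) by 84 mm tall, about 0.4 kg, loose; slides when pushed low on its sides. Origin at the centre of its underside, z up. At the start it stands on the grey mat, up to about 40 mm off the middle line of the gap and turned up to about 20 degrees from it.
- steamer: Round bamboo steamer with its woven lid, 240 mm across; straight sides to 63 mm height, domed lid to 87 mm, small handle on top to 102 mm. It does not move. Origin at the centre of its underside. Its own -x axis points across the gap to the colander; its own y axis runs along the gap.
- colander: Stainless colander standing upside down, its rim of 210 mm diameter (8 mm tall) on the shelf top, narrowing to a foot ring at 90 mm height (at 35 mm height 192 mm across, at 60 mm 166 mm). Two loop handles lie flat at its rim along own +y and -y, to 129 mm from the centre. It does not move. Origin at the centre of its underside, axes parallel to the steamer's.
- gap (a point): Middle of the gap between steamer and colander, at surface height. The gap is 98 mm wide there (own x), its narrowest place; own y is the middle line along which the lunchbox goes through. Axes as the steamer's.
- rubber_mat: Flat grey mat, 170 mm (own x) by 200 mm (own y), 1 mm thick, gives no step. Origin at its centre on the surface. It lies on the gap's middle line, 180 mm from the gap's middle, on the side where the lunchbox starts (either side).
- cork_mat: Flat cork mat with dark edge, cork 140 mm (own x) by 180 mm (own y, its length), 1 mm thick, gives no step: the lunchbox slides onto it freely. Origin at its centre on the surface, axes parallel to the steamer's. It lies on the gap's middle line, 180 mm from the gap's middle, on the side opposite to the grey mat.
- peg: Wooden clothes peg with steel spring, 72 x 11 x 10 mm, lying on the shelf top; leave alone. Origin at the centre of its underside.
- mug: White mug, 80 mm across, 90 mm tall; leave alone. Origin at the centre of its underside.
- spice_jar: Amber spice jar, 44 mm across, 95 mm tall; leave alone. Origin at the centre of its underside.
- tea_tin: Green tea tin, 72 mm across, 110 mm tall; leave alone. Origin at the centre of its underside.
- bowl: Blue bowl, 110 mm across, 50 mm tall; leave alone. Origin at the centre of its underside.
Mind the look-alikes: they are no part of the job. Of the things that look like the steamer, the larger one is meant.

How it is judged (in metres and radians):
On the way:
1. the lunchbox is in the gap, between steamer and colander (horizontal distance between lunchbox and gap below 0.04 m and angle between the y axis of lunchbox and the y axis of gap, either way round below 0.35 rad), for 0.1 s.
At the end, for the whole second after the job is handed in: The lunchbox has gone through the gap and stands upright and at rest on the surface, its centre within 25 mm across and 26 mm along of the cork mat's centre and its length within 0.26 rad (15 degrees) of the mat's (x of lunchbox in the frame of cork_mat between -0.025 and 0.025 m and y of lunchbox in the frame of cork_mat between -0.026 and 0.026 m and angle between the y axis of lunchbox and the y axis of cork_mat, either way round below 0.26 rad and angle between lunchbox's own z axis and vertical below 0.05 rad and height (world z) of lunchbox below 0.005 m and linear speed of lunchbox below 0.01 m/s); the robot touches nothing.
It fails at once if the lunchbox is lifted (more than 10 mm) (height (world z) of lunchbox above 0.01 m).
It fails at once if the lunchbox is tipped (more than 0.2 rad) (angle between lunchbox's own z axis and vertical above 0.2 rad).
It fails at once if something presses hard (more than 15 N) against the steamer or the colander (contact force between any of steamer, colander and anything else above 15 N).
It fails at once if other kitchenware is moved by more than 20 mm (distance of any of peg, mug, spice_jar, tea_tin, bowl from where it was at the start of the episode above 0.02 m).
It also fails if it takes over 61 s, if anything falls off the work surface, if the arm or the gripper's body presses on something with over 40 N, if the wrist force passes 120 N, or if a joint passes its speed limit or range.

## Working session

There is one attempt and no reset: what is moved stays moved. The work goes in short steps, Python scripts to look and compute and a shell command to move; the robot and the scene stay as the last step left them, time stands still between calls to the robot, and variables do not carry over. Pictures are saved under pics/ and viewed, at most 10 in all, crops included, and the job is handed in when it is done.

```bash
mkdir -p pics; cat > h.py <<'E'
from plant import bot
import numpy as np, cv2
from scipy.spatial.transform import Rotation as R
def cam(n):
    m=bot.camera_model(n);K=np.array([[m['fx'],0,m['cx']],[0,m['fy'],m['cy']],[0,0,1.]])
    o=np.array(m['orientation'],float)
    Rm=R.from_euler('xyz',o).as_matrix() if o.size==3 else o.reshape(3,3)
    return K,np.array(m['dist_coeffs'],float),np.array(m['position'],float),Rm
def ray(n,px,z):
    K,d,p,Rm=cam(n)
    u=cv2.undistortPoints(np.array(px,float).reshape(-1,1,2),K,d).reshape(-1,2)
    v=np.c_[u,np.ones(len(u))]@Rm.T
    return p+v*((z-p[2])/v[:,2])[:,None]
def proj(n,P):
    K,d,p,Rm=cam(n)
    q=(np.array(P,float).reshape(-1,3)-p)@Rm
    return cv2.projectPoints(q,np.zeros(3),np.zeros(3),K,d)[0].reshape(-1,2)
def snap(n,f=None):
    im=bot.capture(n)
    if f: cv2.imwrite('pics/'+f,cv2.cvtColor(im,cv2.COLOR_RGB2BGR))
    return im
E
python3 - <<'E'
from h import *
a=snap('scene');b=snap('top')
cv2.imwrite('pics/a.png',cv2.resize(np.vstack([a,b])[:,:,::-1],None,fx=.78,fy=.78))
cv2.imwrite('pics/top.png',cv2.resize(b[:,:,::-1],(800,600)))
for n in('scene','top'): print(bot.camera_model(n))
for t in['lunchbox','steamer','colander','cork_mat','rubber_mat','peg','mug','spice_jar','tea_tin','bowl']:
    for r in bot.outline_of(t,'top'): print(t,round(r['p'],2),np.round(r['pixel']),r['mask'].sum(),np.round(ray('top',[r['pixel']],0)[0]))
E
```

```text
{'fx': 472.9691117944212, 'fy': 472.9691117944212, 'cx': 260.31157910898213, 'cy': 191.34150755522649, 'dist_coeffs': array([-0.16857056,  0.        ,  0.        ,  0.        ,  0.        ]), 'position': array([1479.65929246,  889.27364542, 1083.72452447]), 'orientation': array([-2.24566538e+00,  1.61443663e-03,  2.34073576e+00])}
{'fx': 368.89227821672176, 'fy': 368.89227821672176, 'cx': 255.22160147960048, 'cy': 190.41785076278163, 'dist_coeffs': array([-0.03365259,  0.        ,  0.        ,  0.        ,  0.        ]), 'position': array([ 397.45297908,   -3.86312563, 1115.80980237]), 'orientation': array([-2.98465465,  0.0178399 , -1.59222156])}
lunchbox 0.91 [304. 221.] 1645 [ 476. -133.    0.]
steamer 0.96 [364. 115.] 2844 [ 806. -337.    0.]
steamer 0.57 [252. 145.] 5210 [720.  20.   0.]
colander 0.66 [235. 250.] 4064 [396.  78.   0.]
cork_mat 0.69 [182. 188.] 2815 [588. 237.   0.]
rubber_mat 0.68 [295. 195.] 1987 [ 556. -108.    0.]
peg 0.56 [117. 269.] 95 [345. 432.   0.]
mug 0.78 [102. 179.] 900 [623. 488.   0.]
spice_jar 0.87 [410. 166.] 351 [ 640. -469.    0.]
tea_tin 0.95 [ 73. 213.] 919 [518. 577.   0.]
bowl 0.81 [435. 200.] 1100 [ 531. -534.    0.]
```

View pics/top.png

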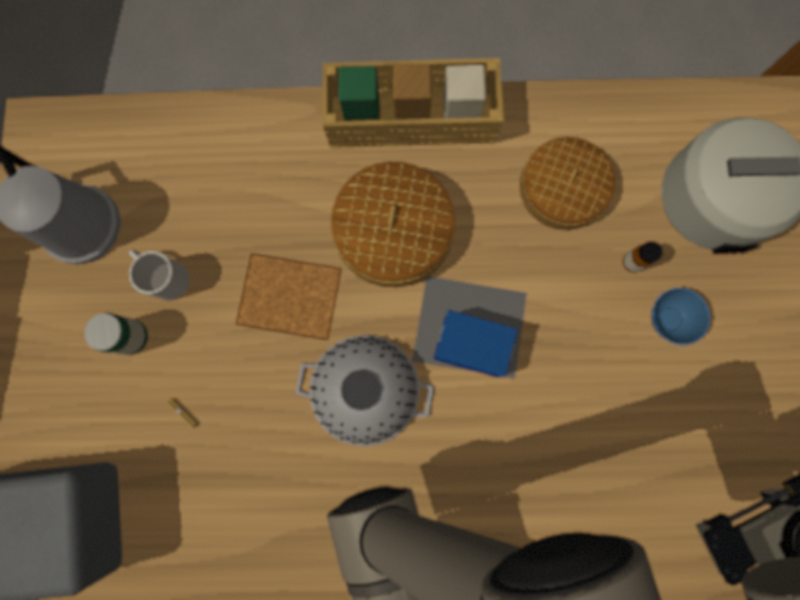

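The top view shows two steamer look-alikes, at (252,145) and (364,115) in network pixels. The one at (252,145) is clearly larger and stands across from the colander, so it is the one meant. I'll confirm this in a crop with the fitted models drawn over it.

```bash
cat >> h.py <<'E'
def circ(r,z,c=(0,0)):
    t=np.linspace(0,2*np.pi,60); return np.c_[c[0]+r*np.cos(t),c[1]+r*np.sin(t),0*t+z]
def box(a,b,h): return np.array([[x,y,z] for x in(-a/2,a/2) for y in(-b/2,b/2) for z in(0,h)],float)
def place(P,x,y,th):
    c,s=np.cos(th),np.sin(th); return np.c_[x+c*P[:,0]-s*P[:,1],y+s*P[:,0]+c*P[:,1],P[:,2]]
def sil(n,P):
    m=np.zeros((384*4,512*4),np.uint8)
    h=cv2.convexHull(((proj(n,P)+.5)*4).astype(np.int32)); cv2.fillConvexPoly(m,h,1)
    return cv2.resize(m.astype(np.float32),(512,384),interpolation=cv2.INTER_AREA)
def iou(a,b): return np.minimum(a,b).sum()/np.maximum(a,b).sum()
STE=np.vstack([circ(120,0),circ(120,63),circ(60,84)]); COL=np.vstack([circ(105,0),circ(105,8),circ(83,60),circ(50,90)])
CORK=box(140,180,1); LB=box(90,130,84)
from scipy.optimize import minimize
def fit(f,x0,s):
    best=minimize(f,x0,method='Nelder-Mead',options=dict(initial_simplex=np.vstack([x0]+[np.array(x0)+np.eye(3)[i]*s[i] for i in range(3)]),xatol=.01,fatol=1e-6))
    return best.x,best.fun
def bluemask(im):
    h=cv2.cvtColor(im,cv2.COLOR_RGB2HSV); return ((h[...,0]>100)&(h[...,0]<125)&(h[...,1]>150)&(h[...,2]>40)).astype(np.float32)
def lbfit(x0,cams=('top','scene'),show=None,pick=None):
    ms={}
    for n in cams:
        snap(n)
        r=bot.outline_of('lunchbox',n)
        if r: ms[n]=r[0]['mask'].astype(np.float32); print(n,round(r[0]['p'],2),r[0]['mask'].sum(),end=' ')
    f=lambda v:-sum(iou(sil(n,place(LB,*v)),m) for n,m in ms.items())
    x,v=fit(f,x0,(15,15,.15)); print('lb',np.round(x,3),'iou',round(v,3)); return x
def lbingap(x,g):
    c,s=np.cos(g[2]),np.sin(g[2]);d=x[:2]-g[:2]
    return np.array([c*d[0]+s*d[1],-s*d[0]+c*d[1],x[2]-g[2]])
E
python3 - <<'E'
from h import *
for n in('top','scene'):
    snap(n)
    M={}
    for t in['steamer','colander','cork_mat']:
        r=[q for q in bot.outline_of(t,n) if q['p']>.3]
        if t=='steamer': r=sorted(r,key=lambda q:-q['mask'].sum()); print([(q['pixel'],q['mask'].sum()) for q in r])
        if r: M[t]=r[0]['mask'].astype(np.float32); print(n,t,r[0]['pixel'],r[0]['p'])
    mods={'steamer':(STE,(169,0)),'colander':(COL,(-154,0)),'cork_mat':(CORK,(0,180))}
    g=lambda v,k:place(mods[k][0]+np.array([*mods[k][1],0]),*v)
    ks=['cork_mat','steamer','colander']
    f=lambda v:-sum(iou(sil(n,g(v,k)),M[k]) for k in ks if k in M)
    x,v=fit(f,[540,60,-.1],(15,15,.1)); print(n,'gap',np.round(x,3),v,[round(float(iou(sil(n,g(x,k)),M[k])),3) for k in ks if k in M])
    if n=='top': x0=x
    else: np.save('gs',x)
np.save('gap',x0)
b=lbfit([480,-115,-.2]); print('in gap',np.round(lbingap(b,x0),3))
lbfit([480,-115,-.2],('top',))
im=snap('top')[60:330,140:420,::-1].copy(); im=cv2.resize(im,None,fx=2.2,fy=2.2)
def dr(P,c):
    h=cv2.convexHull(((proj('top',P)+.5-[140,60])*2.2).astype(np.int32)); cv2.polylines(im,[h],True,c,1)
for k in mods: dr(g(x0,k),(0,0,255))
dr(place(LB,*b),(0,255,255)); cv2.imwrite('pics/fit.png',im)
E
```

```text
[([362.6, 118.5], np.int64(2860))]
top steamer [362.6, 118.5] 0.65
top colander [232.6, 249.6] 0.76
top cork_mat [183.9, 188.8] 0.74
top gap [ 5.49637e+02  5.36710e+01 -1.85000e-01] -1.8909755945205688 [0.944, 0.0, 0.947]
[([230.8, 224.9], np.int64(3712)), ([153.8, 187.9], np.int64(1564))]
scene steamer [230.8, 224.9] 0.61
scene colander [308.9, 192.3] 0.97
scene cork_mat [307.0, 240.5] 0.85
scene gap [ 5.50689e+02  5.38460e+01 -1.92000e-01] -2.82309889793396 [0.933, 0.96, 0.93]
top 0.58 1586 scene 0.85 1091 lb [ 4.76461e+02 -1.25289e+02 -2.99000e-01] iou -1.88
in gap [-3.90040e+01 -1.89367e+02 -1.14000e-01]
top 0.78 1657 lb [ 4.76563e+02 -1.26015e+02 -3.18000e-01] iou -0.964
```

View pics/fit.png

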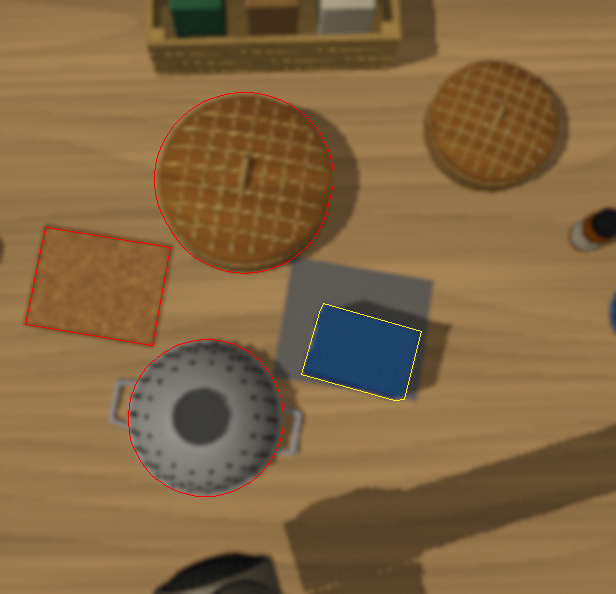

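The overlay confirms it. The larger steamer at crop (245,182), the colander at (205,417) and the cork mat at (98,285) all fit one gap frame, and the lunchbox at (362,352) lies on the grey mat. The smaller steamer at (493,125) is the decoy. The plan is to square the lunchbox with a two-finger push on its long side, then push it through from behind with both fingers.

```bash
cat >> h.py <<'E'
G=np.array([550.5,53.8,-.19])
def to(gx,gy,z,a):
    """tool-frame shift (before turning) and turn about tool z; a = world-yaw of tool y axis minus gap yaw"""
    o=bot.get_obs(); Rt=R.from_euler('xyz',o['tcp_rot']).as_matrix() if np.size(o['tcp_rot'])==3 else None
    c,s=np.cos(G[2]),np.sin(G[2]); p=np.array([G[0]+c*gx-s*gy,G[1]+s*gx+c*gy,z])
    y=np.arctan2(Rt[1,1],Rt[0,1]); t=-((G[2]+a-y+np.pi)%(2*np.pi)-np.pi)
    R2=Rt@R.from_rotvec([0,0,t]).as_matrix()
    print('world',np.round(p),'shift now',np.round(Rt.T@(p-o['tool_pos']),1),'turn z',round(t,3),'shift after turn',np.round(R2.T@(p-o['tool_pos']),1))
def state():
    o=bot.get_obs(); Rt=R.from_euler('xyz',o['tcp_rot']).as_matrix(); d=np.array(o['tool_pos'])-[*G[:2],0];c,s=np.cos(G[2]),np.sin(G[2])
    print('t',o['time'],'gapframe',np.round([c*d[0]+s*d[1],-s*d[0]+c*d[1],d[2]],1),'tool y yaw rel',round(np.arctan2(Rt[1,1],Rt[0,1])-G[2],3),'rot',np.round(o['tcp_rot'],3),'j',np.round(o['joint_positions'],2),'F',np.round(o['contact_force'],1),'w',o['grip_width'])
E
python3 - <<'E'
from h import *
state()
for a in(np.pi/2,-np.pi/2): to(-125,-189,30,a)
for a in(0,np.pi): to(0,-290,32,a)
E
```

```text
t 1.35 gapframe [-237.1 -592.2  226.7] tool y yaw rel -0.978 rot [3.141 0.    0.403] j [-1.31  0.34  1.52 -0.    1.28 -0.15] F [-0.3 -0.1  0.1] w 91.49604710786338
world [ 392. -108.   30.] shift now [ 318.3 -271.8  196.7] turn z -2.549 shift after turn [-112.1  403.3  196.7]
world [ 392. -108.   30.] shift now [ 318.3 -271.8  196.7] turn z 0.593 shift after turn [ 112.1 -403.3  196.7]
world [ 496. -231.   32.] shift now [ 365.5 -118.2  194.7] turn z -0.978 shift after turn [302.3 237.1 194.7]
world [ 496. -231.   32.] shift now [ 365.5 -118.2  194.7] turn z 2.164 shift after turn [-302.3 -237.1  194.7]
```

```bash
python3 -m jog '[[0,0,0,0,0,0.148],[0,0,0,0,0,0.148],[0,0,0,0,0,0.148],[0,0,0,0,0,0.149]]' 60; python3 -m jog '[[9.3,-33,0,0,0,0],[9.3,-33,0,0,0,0],[9.3,-33,0,0,0,0],[9.3,-33,0,0,0,0],[9.3,-33,0,0,0,0],[9.3,-33,0,0,0,0],[9.3,-33,0,0,0,0],[9.3,-33,0,0,0,0],[9.3,-33,0,0,0,0],[9.3,-33,0,0,0,0],[9.3,-33,0,0,0,0],[9.3,-33,0,0,0,0]]'; python3 -c "
from h import *
state(); to(-125,-195,30,-np.pi/2)"
```

```text
time: 1.75
tool_pos: [205.8, -483.0, 226.7]
tcp_rot: [3.142, -0.0, -0.196]
contact_force: [0.4, 0.3, -0.1]
grip_width: 64.3
finger_force: 0.0
time: 2.95
tool_pos: [390.8, -113.9, 226.9]
tcp_rot: [3.141, -0.001, -0.19]
contact_force: [0.2, -0.9, -0.4]
grip_width: 55.1
finger_force: 0.0
t 2.95 gapframe [-125.2 -194.9  226.9] tool y yaw rel -1.571 rot [ 3.141e+00 -1.000e-03 -1.900e-01] j [-0.47  0.12  1.82 -0.    1.2   1.29] F [ 0.2 -0.9 -0.4] w 55.14629124406132
world [ 391. -114.   30.] shift now [1.000e-01 1.000e-01 1.969e+02] turn z -0.0 shift after turn [1.000e-01 1.000e-01 1.969e+02]
```

```bash
python3 -m jog '[[0,0,40,0,0,0],[0,0,40,0,0,0],[0,0,40,0,0,0],[0,0,40,0,0,0],[0,0,37,0,0,0],[0,0,0,0,0,0]]'; python3 -m jog '[[8,0,0,0,0,0],[8,0,0,0,0,0],[8,0,0,0,0,0],[6,0,0,0,0,0],[6,0,0,0,0,0],[6,0,0,0,0,0],[6,0,0,0,0,0],[6,0,0,0,0,0],[6,0,0,0,0,0],[5,0,0,0,0,0],[4,0,0,0,0,0],[0,0,0,0,0,0]]'; python3 - <<'E'
from h import *
state()
b=lbfit([550,-130,-.2]); print(np.round(lbingap(b,G),3))
E
```

```text
time: 3.55
tool_pos: [387.5, -113.9, 26.5]
tcp_rot: [-3.139, 0.008, -0.19]
contact_force: [-0.3, 0.2, -0.2]
grip_width: 55.5
finger_force: 0.0
time: 4.75
tool_pos: [459.1, -128.6, 29.7]
tcp_rot: [3.141, -0.002, -0.19]
contact_force: [0.0, -1.0, -0.1]
grip_width: 54.9
finger_force: 0.0
t 4.75 gapframe [ -55.3 -196.4   29.7] tool y yaw rel -1.571 rot [ 3.141e+00 -2.000e-03 -1.900e-01] j [-0.43  0.52  1.89  0.    0.73  1.33] F [ 0.  -1.  -0.1] w 54.94417423942118
top 0.68 279 scene 0.56 1187 lb [ 5.16549e+02 -1.29721e+02 -1.95000e-01] iou -1.103
[ 1.32000e+00 -1.86631e+02 -5.00000e-03]
```

```bash
python3 -m jog '[[-15,0,0,0,0,0],[-20,0,0,0,0,0],[0,0,-30,0,0,0],[0,0,-40,0,0,0],[0,0,-40,0,0,0],[0,0,-30,0,0,0]]' 40; python3 -m jog '[[0,0,0,0,0,-0.1428],[0,0,0,0,0,-0.1428],[0,0,0,0,0,-0.1428],[0,0,0,0,0,-0.1428],[0,0,0,0,0,-0.1428],[0,0,0,0,0,-0.1428],[0,0,0,0,0,-0.1428],[0,0,0,0,0,-0.1428],[0,0,0,0,0,-0.1428],[0,0,0,0,0,-0.1428],[0,0,0,0,0,-0.1428],[0,0,0,0,0,0]]'; python3 - <<'E'
from h import *
state(); to(0,-290,32,0)
b=lbfit([515,-130,-.2]); print(np.round(lbingap(b,G),3))
E
```

```text
time: 5.55
tool_pos: [424.1, -121.9, 172.2]
tcp_rot: [3.141, -0.003, -0.19]
contact_force: [0.5, 0.3, -0.5]
grip_width: 36.9
finger_force: 0.0
time: 6.75
tool_pos: [423.7, -121.7, 169.8]
tcp_rot: [3.141, 0.0, 1.382]
contact_force: [-0.8, 0.4, -0.6]
grip_width: 37.0
finger_force: 0.0
t 6.75 gapframe [ -91.4 -196.3  169.8] tool y yaw rel 0.001 rot [3.141 0.    1.382] j [-0.45  0.25  1.83 -0.    1.06 -0.26] F [-0.8  0.4 -0.6] w 36.98501439596126
world [ 496. -231.   32.] shift now [-93.8  91.2 137.8] turn z 0.001 shift after turn [-93.7  91.3 137.8]
top 0.94 555 scene 0.96 1157 lb [ 5.15593e+02 -1.28637e+02 -2.31000e-01] iou -1.272
[ 1.76000e-01 -1.85747e+02 -4.10000e-02]
```

```bash
python3 -m jog '[[-24,0,0,0,0,0],[-24,0,0,0,0,0],[-24,0,0,0,0,0],[-22,31,0,0,0,0],[0,30,0,0,0,0],[0,30,0,0,0,0],[0,0,40,0,0,0],[0,0,40,0,0,0],[0,0,30,0,0,0],[0,0,28,0,0,0],[0,0,0,0,0,0]]'; python3 - <<'E'
from h import *
state()
b=lbfit([515,-130,-.2]); print(np.round(lbingap(b,G),3))
im=snap('top')[60:330,140:420,::-1].copy(); im=cv2.resize(im,None,fx=2.2,fy=2.2)
for P in(place(LB,*b),place(STE+[169,0,0],*G),place(COL-[154,0,0],*G),place(box(1,400,0),*G)):
    cv2.polylines(im,[cv2.convexHull(((proj('top',P)+.5-[140,60])*2.2).astype(np.int32))],True,(0,0,255),1)
cv2.imwrite('pics/b.png',im)
E
```

```text
time: 8.05
tool_pos: [493.0, -229.8, 28.3]
tcp_rot: [-3.135, -0.003, 1.379]
contact_force: [-0.5, -0.6, -0.4]
grip_width: 36.7
finger_force: 0.0
t 8.05 gapframe [  -2.9 -289.3   28.3] tool y yaw rel -0.002 rot [-3.135e+00 -3.000e-03  1.379e+00] j [-0.58  0.61  1.7  -0.    0.84 -0.39] F [-0.5 -0.6 -0.4] w 36.672244975910694
top 0.56 1614 scene 0.8 1180 lb [ 5.15316e+02 -1.29450e+02 -2.01000e-01] iou -1.914
[ 5.80000e-02 -1.86597e+02 -1.10000e-02]
```

View pics/b.png

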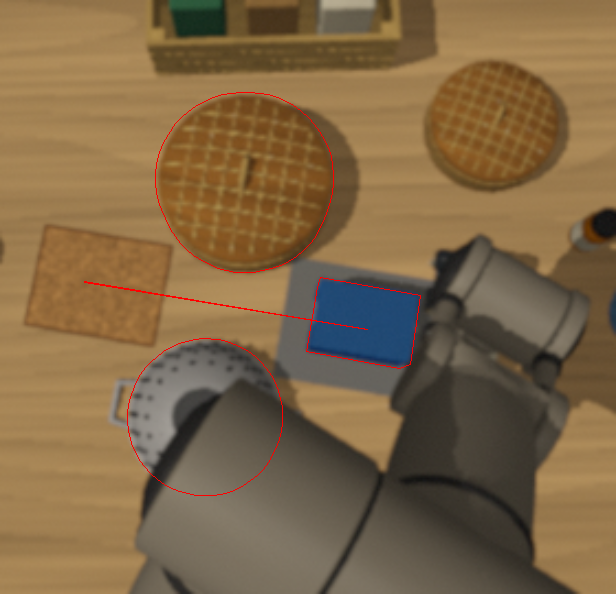

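```bash
python3 -m jog '[[9,0,0,0,0,0],[8,0,0,0,0,0],[6,0,0,0,0,0],[4,0,0,0,0,0],[6,0,0,0,0,0],[8,0,0,0,0,0],[9,0,0,0,0,0],[9,0,0,0,0,0],[9,0,0,0,0,0],[9,0,0,0,0,0],[8,0,0,0,0,0],[5,0,0,0,0,0]]'; python3 -m jog '[[6,0,0,0,0,0],[8,0,0,0,0,0],[8,0,0,0,0,0],[8,0,0,0,0,0],[7,0,0,0,0,0],[5,0,0,0,0,0],[0,0,0,0,0,0]]'; python3 - <<'E'
from h import *
state()
b=lbfit([537,-15,-.2]); print(np.round(lbingap(b,G),3))
lbfit(b,('scene',))
E
```

```text
time: 9.5
tool_pos: [512.4, -141.9, 31.7]
tcp_rot: [-3.142, 0.0, 1.381]
contact_force: [-0.9, -4.2, 2.3]
grip_width: 36.9
finger_force: 1.9
time: 10.2
tool_pos: [520.1, -100.4, 31.5]
tcp_rot: [-3.141, -0.001, 1.381]
contact_force: [-0.7, -0.2, 0.4]
grip_width: 36.7
finger_force: 0.0
t 10.2 gapframe [  -0.8 -157.1   31.5] tool y yaw rel 0.0 rot [-3.141e+00 -1.000e-03  1.381e+00] j [-0.34  0.59  1.74  0.    0.81 -0.15] F [-0.7 -0.2  0.4] w 36.734335786359374
top 0.65 860 scene 0.92 1142 lb [ 5.34596e+02 -2.62400e+01 -2.21000e-01] iou -1.365
[-5.0100e-01 -8.1603e+01 -3.1000e-02]
scene 0.77 1084 lb [ 5.33936e+02 -2.74340e+01 -2.35000e-01] iou -0.805
```

```bash
python3 -m jog '[[4,0,0,0,0,0],[5,0,0,0,0,0],[5,0,0,0,0,0],[5,0,0,0,0,0],[5,0,0,0,0,0],[5,0,0,0,0,0],[5,0,0,0,0,0],[5,0,0,0,0,0]]';  python3 -m jog '[[5,0,0,0,0,0],[5,0,0,0,0,0],[5,0,0,0,0,0],[4,0,0,0,0,0]]'; python3 - <<'E'
from h import *
state()
b=lbfit([546,32,-.2]); print(np.round(lbingap(b,G),3))
im=snap('scene','s.png')[120:330,150:400,::-1];cv2.imwrite('pics/s.png',cv2.resize(im,None,fx=2.8,fy=2.8))
E
```

```text
time: 11.3
tool_pos: [527.6, -62.8, 31.7]
tcp_rot: [-3.142, 0.0, 1.381]
contact_force: [-0.5, -2.0, -1.4]
grip_width: 36.6
finger_force: 0.8
time: 11.7
tool_pos: [531.3, -44.2, 31.7]
tcp_rot: [3.142, 0.0, 1.381]
contact_force: [-1.2, -1.8, -0.6]
grip_width: 36.7
finger_force: 0.8
t 11.7 gapframe [ -0.4 -99.8  31.7] tool y yaw rel -0.0 rot [3.142 0.    1.381] j [-0.23  0.59  1.73 -0.    0.82 -0.04] F [-1.2 -1.8 -0.6] w 36.65329279477465
top 0.94 662 scene 0.63 1178 lb [ 5.45464e+02  3.11530e+01 -2.21000e-01] iou -1.246
[ -0.668 -23.19   -0.031]
```

View pics/s.png

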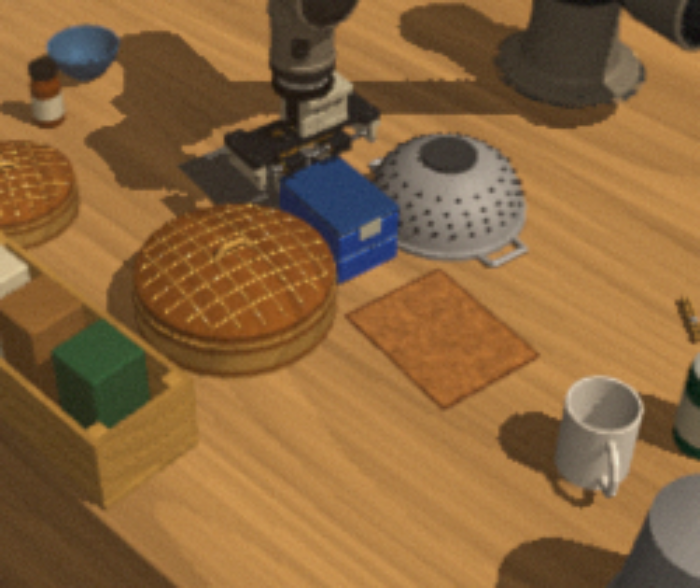

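The box at crop (340,215) is entering the gap straight, with no side contact and a push force of about 2 N. I'll keep going slowly.

```bash
python3 -m jog '[[4,0,0,0,0,0],[5,0,0,0,0,0],[5,0,0,0,0,0],[5,0,0,0,0,0],[5,0,0,0,0,0],[4,0,0,0,0,0]]';  python3 -m jog '[[5,0,0,0,0,0],[5,0,0,0,0,0],[5,0,0,0,0,0],[5,0,0,0,0,0],[4,0,0,0,0,0]]';python3 -m jog '[[5,0,0,0,0,0],[5,0,0,0,0,0],[5,0,0,0,0,0],[5,0,0,0,0,0],[4,0,0,0,0,0]]'; python3 - <<'E'
from h import *
state()
b=lbfit([561,105,-.2]); print(np.round(lbingap(b,G),3))
E
```

```text
time: 12.55
tool_pos: [536.6, -16.7, 31.8]
tcp_rot: [3.141, 0.0, 1.381]
contact_force: [-1.2, -2.9, 1.6]
grip_width: 36.8
finger_force: 1.5
time: 13.05
tool_pos: [541.1, 6.9, 31.8]
tcp_rot: [3.141, 0.0, 1.381]
contact_force: [-0.5, -3.7, 3.7]
grip_width: 36.5
finger_force: 1.9
time: 13.55
tool_pos: [545.6, 30.5, 31.7]
tcp_rot: [-3.142, 0.0, 1.381]
contact_force: [-0.6, -4.1, 3.2]
grip_width: 36.8
finger_force: 1.9
t 13.55 gapframe [ -0.4 -23.8  31.7] tool y yaw rel 0.0 rot [-3.142  0.     1.381] j [-0.08  0.61  1.69 -0.    0.84  0.11] F [-0.6 -4.1  3.2] w 36.81445640241921
top 0.62 427 scene 0.79 1374 lb [ 5.58884e+02  1.06140e+02 -2.63000e-01] iou -1.167
[-1.652 52.982 -0.073]
```

```bash
python3 -m jog '[[4,0,0,0,0,0],[5,0,0,0,0,0],[5,0,0,0,0,0],[5,0,0,0,0,0],[5,0,0,0,0,0],[4,0,0,0,0,0]]';  python3 -m jog '[[5,0,0,0,0,0],[5,0,0,0,0,0],[5,0,0,0,0,0],[5,0,0,0,0,0],[5,0,0,0,0,0],[5,0,0,0,0,0],[5,0,0,0,0,0],[4,0,0,0,0,0]]'; python3 - <<'E'
from h import *
state()
b=lbfit([573,170,-.2]); print(np.round(lbingap(b,G),3))
im=snap('scene')[120:330,150:400,::-1].copy();im=cv2.resize(im,None,fx=2.8,fy=2.8)
cv2.polylines(im,[cv2.convexHull(((proj('scene',place(LB,*b))+.5-[150,120])*2.8).astype(np.int32))],True,(0,0,255),1)
cv2.imwrite('pics/s2.png',im)
E
```

```text
time: 14.35
tool_pos: [550.9, 58.1, 31.6]
tcp_rot: [-3.142, 0.0, 1.381]
contact_force: [-1.9, -1.4, -1.4]
grip_width: 36.3
finger_force: 0.8
time: 15.15
tool_pos: [558.3, 96.3, 31.7]
tcp_rot: [3.142, 0.0, 1.381]
contact_force: [-0.1, -1.9, -1.4]
grip_width: 36.9
finger_force: 0.8
t 15.15 gapframe [-0.4 43.2 31.7] tool y yaw rel -0.0 rot [3.142 0.    1.381] j [ 0.04  0.64  1.63 -0.    0.87  0.23] F [-0.1 -1.9 -1.4] w 36.89417483688491
top 0.7 184 scene 0.96 1585 lb [ 5.74635e+02  1.72291e+02 -2.10000e-01] iou -1.07
[ 1.32200e+00  1.20917e+02 -2.00000e-02]
```

View pics/s2.png

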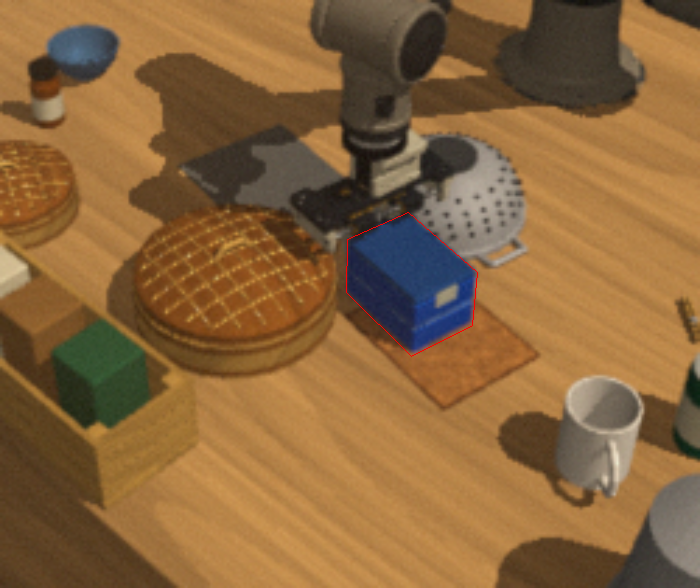

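The box is through the gap and straight, sliding onto the cork at crop (410,285). I'll push about 61 mm more.

```bash
python3 -m jog '[[4,0,0,0,0,0],[5,0,0,0,0,0],[6,0,0,0,0,0],[6,0,0,0,0,0],[6,0,0,0,0,0],[6,0,0,0,0,0],[6,0,0,0,0,0],[6,0,0,0,0,0],[6,0,0,0,0,0],[5,0,0,0,0,0],[3,0,0,0,0,0],[1,0,0,0,0,0]]';  python3 - <<'E'
from h import *
state()
b=lbfit([584,230,-.2]); print(np.round(lbingap(b,G),3))
E
```

```text
time: 16.6
tool_pos: [569.6, 155.1, 31.7]
tcp_rot: [3.142, 0.0, 1.381]
contact_force: [-1.2, -4.1, 1.5]
grip_width: 36.7
finger_force: 1.9
t 16.6 gapframe [ -0.4 103.1  31.7] tool y yaw rel 0.0 rot [3.142 0.    1.381] j [ 0.14  0.67  1.56 -0.    0.91  0.33] F [-1.2 -4.1  1.5] w 36.682145655062584
top 0.65 137 scene 0.65 1538 lb [ 5.85414e+02  2.29384e+02 -2.33000e-01] iou -0.978
[ 1.12500e+00  1.79018e+02 -4.30000e-02]
```

```bash
python3 -m jog '[[-6,0,0,0,0,0],[-10,0,0,0,0,0],[-9,0,0,0,0,0],[0,0,-20,0,0,0],[0,0,-40,0,0,0],[0,0,-40,0,0,0],[0,0,-40,0,0,0],[-40,0,-20,0,0,0],[-40,0,0,0,0,0],[-40,0,0,0,0,0],[-40,0,0,0,0,0],[0,0,0,0,0,0]]'; python3 -m jog '[[-40,0,0,0,0,0],[-40,0,0,0,0,0],[-40,0,0,0,0,0],[0,0,0,0,0,0]]'; python3 - <<'E'
from h import *
state()
b=lbfit([584,230,-.2]); print(np.round(lbingap(b,G)-[0,180,0],3))
im=snap('top')[60:330,100:420,::-1].copy(); im=cv2.resize(im,None,fx=2.2,fy=2.2)
for P in(place(LB,*b),place(CORK+[0,180,0],*G)):
    cv2.polylines(im,[cv2.convexHull(((proj('top',P)+.5-[100,60])*2.2).astype(np.int32))],True,(0,0,255),1)
cv2.imwrite('pics/f.png',im)
E
```

```text
time: 18.0
tool_pos: [533.5, -31.6, 191.8]
tcp_rot: [3.142, 0.001, 1.375]
contact_force: [-0.2, 0.4, -0.2]
grip_width: 36.9
finger_force: 0.0
time: 18.4
tool_pos: [511.1, -148.6, 191.6]
tcp_rot: [3.141, 0.001, 1.376]
contact_force: [0.5, 0.6, 0.7]
grip_width: 36.9
finger_force: 0.0
t 18.4 gapframe [  -0.5 -206.2  191.6] tool y yaw rel -0.005 rot [3.141e+00 1.000e-03 1.376e+00] j [-0.43  0.39  1.56 -0.    1.2  -0.23] F [0.5 0.6 0.7] w 36.88177954276517
top 0.7 1667 scene 0.63 1603 lb [ 5.84322e+02  2.27850e+02 -1.90000e-01] iou -1.904
[ 0.343 -2.695 -0.   ]
```

View pics/f.png

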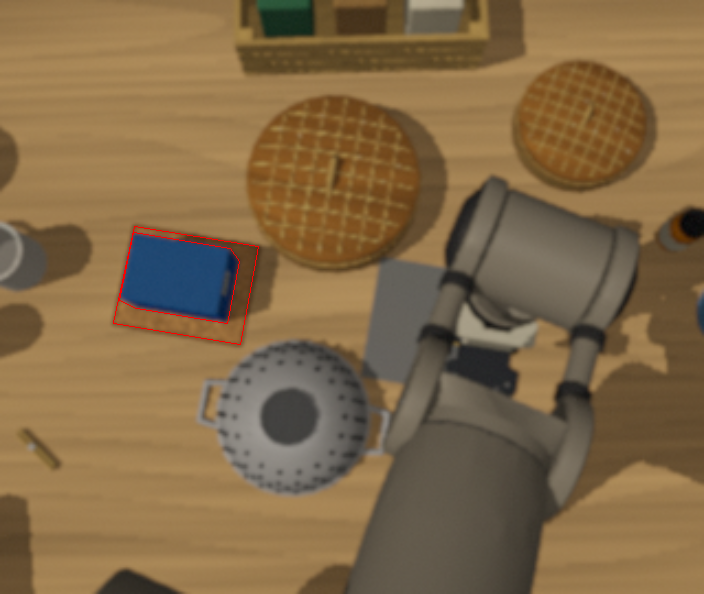

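The box at crop (178,278) stands on the cork, within about 3 mm of its centre and aligned with it. The arm is clear, so I'm handing in.

```bash
python3 -c "
from plant import bot
print(bot.close_job())"
```

```text
the job is handed in; nothing more can be done
None
```

I pushed the lunchbox straight through the gap and left it standing lengthwise on the cork mat, about 3 mm from the mat's centre by camera fit, with the arm clear of everything; the job is handed in, but the call returned no verdict.

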